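# Set out the taps and hold the chip guard open

### The arm

A 7-joint arm with a two-finger parallel gripper is mounted at the origin on the work surface. World frame = base frame: x ahead of the robot, y to its left, z up, the work surface at z = 0. Lengths are in mm, angles in degrees, forces in N, time in s.
With the tool pointing down it reaches from about 425 to 925 mm from the base axis. Payload 6.8 kg.
Tool frame: the origin (TCP) lies at the very end of the fingers, on their centre line; the grasp point (between the pads) lies 19 mm behind it (bot.tcp_to_grasp is the distance from the TCP to the grasp point, in mm); z points along the fingers, y is the line along which they close (so a half turn about z gives the same grasp; the last joint's range is limited). The gripper opens to 85 mm and grips with 20 to 120 N. Pads are 22 mm wide; open, the fingers measure 114 mm over their backs; the gripper's body (76 mm by 85 mm) begins 54 mm behind the grasp point. The pads swing forward as they close: fully open they stand 13 mm farther back than shut.
Start: joints at [-6.194, 27.33, 1.283, 89.118, -0.659, 63.558, -4.761], TCP at [675.016, 0.007, 231.308] pointing down, gripper open.
Joint ranges: [-169.35, 169.35], [-19.33, 120.38], [-80.79, 83.38], [13.8, 139.57], [-78.32, 258.32], [9.67, 109.79], [-169.56, 169.56]. Speed limits (degrees/s): [136.94, 136.94, 180, 180, 180, 180, 180].

### API

Orientations are given as a 3x3 rotation matrix whose columns are the frame's x, y, z axes.
In Python, from station import bot gives the robot as it stands.
- The arm moves only by the shell command python3 -m inch 'ROWS' [OPENING] [FORCE]. ROWS is JSON, a list of rows, each a list of 2 entries, a list of its own where there are three numbers: the shift along the world's x, y, z in m, then the turn, a rotation vector about the world's x, y, z in rad. A call has 1 to 5 rows; each row shifts and turns the commanded pose from where the row before left it; what a row does not reach is not made up. A row lasts 1/12 s, in which the tool goes at most 41.7 mm and 7.16 degrees, less where a joint would pass 70% of its speed; a pose out of reach is approached as far as the arm can. A call with a gripper value outside its range is refused whole. OPENING is the finger opening in m, from 0 to 0.0854, set as the call begins (- or left out, the last holds). The fingers move at their own pace and stop on an object; FORCE is the grip in N (left out, the last holds). Time passes only in rows, so rows that do not move let the fingers close. It gives the time, the measured TCP pose, the force, the opening and the grip force at its end, in the units of the state.
- bot.state(): the state, without advancing time (a new reading comes with each control period).
- bot.grab_frame(name): name is "scene" or "side" or "wrist"; returns a dict with "color" (400x640x3 uint8, red, green, blue), "fx", "fy", "cx", "cy" (pixels), "k1" (the pictures are not rectified: a ray, as slopes to the right and down, at radius r is drawn at 1 + k1 r^2 times it, then the intrinsics apply), "view" (4x4, takes a point from world to camera coordinates). Camera axes: x right, y up, looking along -z (the intrinsics and any distortion apply to the point x, -y, -z); pixel columns grow to the right and rows downward; lengths in mm; the calibration is good to about 2 mm. A picture is of the moment at which its call begins. There is no depth.
- bot.hand_in(): hands the job in; it is judged then, once.
The state is a dict: "t": time; "joint_positions": joint angles; "qd": joint speeds; "tau": joint torques, N m; "eef_pos": TCP position; "eef_rot": TCP orientation; "ft_force": force on the tool from outside, world axes, zero at the start; "moment": the same for the moment, N m; "finger_gap": finger opening in mm; "gripper_force": force on a finger pad.
Only numpy, scipy, OpenCV 4.12 (cv2) and the standard library are available. Lean on these libraries where they do the work, as an engineer would, in place of code of your own. Each camera call takes 0.05 s, during which the arm holds its last target. There are 200 camera calls.

### The job

Get the tapping station ready for the fitter: first stand the blue tap holder fully home in pocket 1 of the black rack (one white dot) and let go of it, then the green one in pocket 2 (two dots). After that, raise the yellow-framed chip guard over the vice by its red handle and hold it in the fingers at 60 degrees above its closed position; the guard falls shut if released, so finish while still holding it steady there, with nothing else propping it. Leave the oil bottle, brush and steel bush where they stand.

Things in the scene. Friction and masses are not known exactly. Their poses are not given: they have to be found in the camera images.
- taper_tap: Blue tap holder, loose, about 0.22 kg, standing upright on the table shank down. From the bottom: steel shank 28 mm diameter, 30 mm long, 2 mm chamfer at its foot; blue round body 36 mm diameter from 30 to 70 mm above the underside (grip here); pointed brass tap, 10 mm diameter, up to 95 mm. Origin: centre of the shank's underside; z along the axis, towards the tap.
- bottom_tap: Green tap holder (to go in pocket 2), same sizes as the blue one (28 mm shank 30 mm long, 36 mm body from 30 to 70 mm, blunt brass tap to 95 mm), loose, standing upright on the table. Origin: centre of the shank's underside; z along the axis, towards the tap.
- rack: Black plastic rack, fixed, 80 (its x) by 180 (its y) by 40 mm high; three round pockets in a row along y, 58 mm apart, marked on the robot's side by 1, 2 or 3 white dots. Pocket 1 is at +y (left from the robot). Pockets: 31.5 mm diameter, 2 mm chamfer, 34 mm deep; a holder seats with its body's shoulder on the rack top, underside 30 mm below it. Origin: centre of underside; z up.
- pocket1 (a point): Centre of the mouth of pocket 1 (one dot), on the rack's top face, 40 mm above the table; axes as the rack's.
- pocket2 (a point): Centre of the mouth of pocket 2 (two dots), on the rack's top face, 40 mm above the table; axes as the rack's.
- fixture: Tapping fixture, fixed to the table: dark steel base plate 250 mm (its x) by 190 mm (its y) with a small steel vice and a blue rear wall 100 mm high at its far (+x) side, on top of which the chip guard is hinged. Origin: centre of the base plate's underside; x points from the handle side to the hinge side, z up.
- guard (a joint): Angle of the chip guard, rad: 0 closed (level), grows as raised, stop at 1.4; 60 degrees is 1.047. Falls shut from any angle when let go. Guard: about 0.35 kg, clear panel in a yellow frame, 180 mm wide, 8 mm thick, reaching 150 mm from the hinge line, clear side skirts 39 mm deep; two arms carry the red handle bar in the panel's plane beyond the front edge.
- guard_handle (a point): Middle of the red handle bar: round, 12 mm diameter, about 110 mm long, parallel to the hinge, 200 mm from the hinge line, 50 mm beyond the guard's front edge, free all round; 107 mm above the table when closed. Can be pinched from above and turns between the fingers as the guard rises. The point moves and turns with the guard.
- guard_hinge (a point): Middle of the guard's hinge line, fixed: 107 mm above the table, 113 mm to +x of the fixture's origin; axes as the fixture's, the hinge runs along y. At guard angle a the handle lies 0.2 cos a to -x and 0.2 sin a above this point.
- oil_bottle: Bystander: closed amber oil bottle, 60 mm diameter, 160 mm high, loose. Origin: centre of its underside.
- brush: Bystander: bench brush, wooden back over black bristles, 50 mm (its x) by 200 mm (its y) by 43 mm high, loose. Origin: centre of its underside.
- bush: Bystander: steel bush (ring) 48 mm outer diameter, 30 mm high, loose. Origin: centre of its underside.
Not all that is in view belongs to the job. What is shaped like the rack but pink or purple is not meant.

How it is judged:
By the outcome, as a careful person would: the job done as asked, in the order asked, and still so for the second after the job is handed in, while the arm keeps its last pose, push and grip.
It also fails if it takes over 62 s, if anything falls off the work surface, if the arm or the gripper's body presses on something with over 40 N, if the wrist force passes 120 N, or if a joint passes its speed limit or range.

## Working session

There is one attempt and no reset: what is moved stays moved. The work goes in short steps, Python scripts to look and compute and a shell command to move; the robot and the scene stay as the last step left them, time stands still between calls to the robot, and variables do not carry over. Pictures are saved under pics/ and viewed, at most 10 in all, crops included, and the job is handed in when it is done.

```bash
mkdir -p pics; ls
python3 - <<'E'
from station import bot
import cv2,numpy as np
s=bot.state();print(s['t'],s['eef_pos'],np.round(s['eef_rot'],3))
for n in ("scene","side","wrist"):
    f=bot.grab_frame(n);cv2.imwrite(f"pics/{n}0.png",f["color"][...,::-1]);print(n,f['fx'],f['cx'],f['cy'],f['k1'],np.round(f['view'],3).tolist())
E
```

```text
pics
0.0 [ 6.74410663e+02 -4.46956515e-02  2.30308179e+02] [[ 0.     1.    -0.002]
 [ 1.    -0.    -0.   ]
 [-0.    -0.002 -1.   ]]
scene 363.82726341987086 318.7498496180039 200.27390639869006 -0.0033712168851474985 [[0.11, 0.994, 0.01, 17.206], [-0.839, 0.087, 0.537, 412.767], [0.532, -0.067, 0.844, -1492.501], [0.0, 0.0, 0.0, 1.0]]
side 493.6895425414175 311.8319138115568 200.9445148413917 0.02862606739531559 [[0.945, -0.327, 0.009, -549.317], [0.248, 0.734, 0.633, -131.478], [-0.213, -0.596, 0.774, -1263.71], [0.0, 0.0, 0.0, 1.0]]
wrist 317.03854250093787 322.2039975539362 193.53482462353745 -0.005809193246127963 [[1.0, 0.001, -0.001, -673.64], [-0.001, 0.954, -0.3, 38.187], [0.0, 0.3, 0.954, -379.296], [0.0, 0.0, 0.0, 1.0]]
```

View pics/scene0.png

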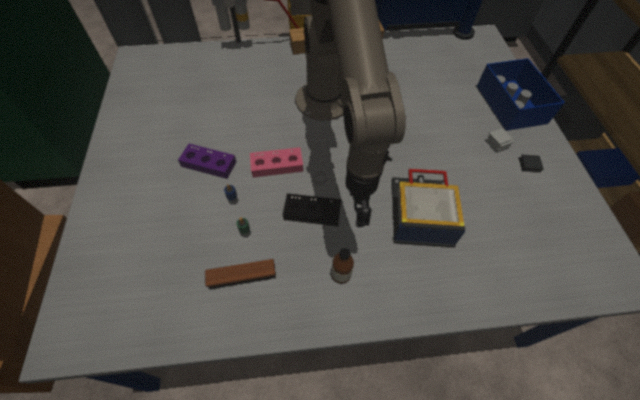

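View pics/side0.png

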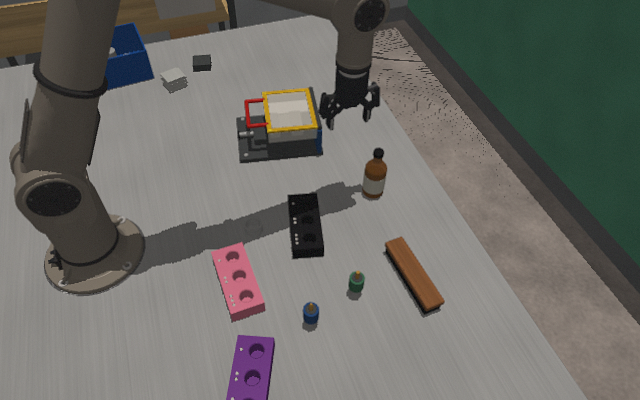

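The scene view shows the blue holder at (231,193), green at (243,227), the black rack at (313,208), the guard at (428,205), and pink and purple decoys at (276,162) and (207,160). The side view has blue at (311,313), green at (356,282), the rack at (306,225) and the handle at (256,112).
Lookalikes: the black rack versus the pink and purple ones (by colour, black is the right one); the small dark block (531,163) and the holders in the blue bin (515,90) are not part of the job.

```bash
cat > h.py <<'E'
import numpy as np,cv2
from scipy.optimize import least_squares
def proj(f,P):
    P=np.atleast_2d(P);c=P@f['view'][:3,:3].T+f['view'][:3,3]
    a=np.c_[c[:,0]/-c[:,2],c[:,1]/c[:,2]];r2=(a**2).sum(1,keepdims=True);a=a*(1+f['k1']*r2)
    return a*[f['fx'],f['fy']]+[f['cx'],f['cy']]
def tri(obs):  # [(frame,(u,v)),...]
    r=least_squares(lambda p:np.concatenate([proj(f,p)[0]-uv for f,uv in obs]),[600,0,50.])
    return r.x,np.abs(r.fun).max()
def onz(f,uv,z):
    return least_squares(lambda p:proj(f,[p[0],p[1],z])[0]-uv,[600,0.]).x
def snap(bot,n,tag):
    f=bot.grab_frame(n);f['view']=np.array(f['view']);cv2.imwrite(f"pics/{tag}.png",f['color'][...,::-1]);np.save(f"pics/{tag}.npy",f,allow_pickle=True);return f
def load(tag): return np.load(f"pics/{tag}.npy",allow_pickle=True).item()
E
python3 - <<'E'
from station import bot
from h import *
a=snap(bot,'scene','s1');b=snap(bot,'side','d1')
for nm,p,q in [('blue',(231,193),(311,313)),('green',(243,227),(356,282)),('rack',(313,208),(306,225)),('handle',(430,172),(252,112)),('bottle',(342,262),(376,170))]:
    print(nm,tri([(a,p),(b,q)]))
A=cv2.resize(a['color'][140:290,170:470],None,fx=2.6,fy=2.6,interpolation=3)[:, :780]
cv2.imwrite('pics/c1.png',A[...,::-1])
B=cv2.resize(b['color'][80:330,200:450],None,fx=2.4,fy=2.4,interpolation=3);cv2.imwrite('pics/c2.png',B[...,::-1])
E
```

```text
blue (array([ 455.09189887, -356.95822874,   44.31608798]), np.float64(0.12349790508960723))
green (array([ 582.77971605, -316.38765719,   42.44669381]), np.float64(0.4639548945885963))
rack (array([527.91137948, -98.37212271,  17.85815595]), np.float64(1.2419410664787733))
handle (array([488.50179595, 281.22752495, 108.48390987]), np.float64(1.432925118992614))
bottle (array([750.62400009, -36.37376073,  88.30736537]), np.float64(0.24473741588633402))
```

View pics/c2.png

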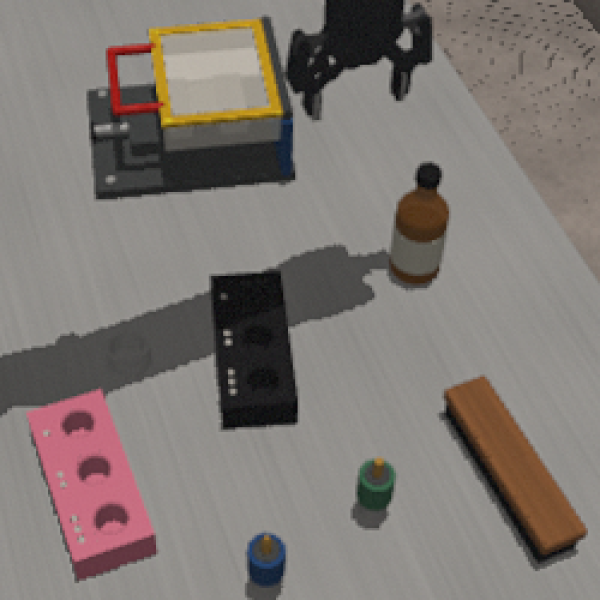

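The crop confirms the choice: the black rack with one dot at its far (+y) end, upper left at (223,296), blue holder at (266,558), green at (376,485), and the red handle at (113,80). Next I move over the rack and measure with the wrist camera.

```bash
python3 -m inch '[[[-0.023,-0.028,0],[0,0,0]],[[-0.023,-0.028,0],[0,0,0]],[[-0.023,-0.028,0],[0,0,0]],[[-0.023,-0.028,0],[0,0,0]],[[-0.023,-0.028,0],[0,0,0]]]' 
python3 -m inch '[[[0,0,0],[0,0,0]],[[0,0,0],[0,0,0]]]'
python3 -c "
from station import bot
from h import *
snap(bot,'wrist','w1')"
python3 -m inch '[[[-0.03,-0.016,0],[0,0,0]],[[-0.03,-0.016,0],[0,0,0]],[[-0.03,-0.016,0],[0,0,0]],[[0,0,0],[0,0,0]],[[0,0,0],[0,0,0]]]'
python3 -c "
from station import bot
from h import *
snap(bot,'wrist','w2')
import cv2
a=cv2.imread('pics/w1.png');b=cv2.imread('pics/w2.png')
cv2.imwrite('pics/m.png',cv2.convertScaleAbs(np.vstack([a[:300],b[:300]]),alpha=1.6))"
```

```text
t: 0.67
eef_pos: [558.7, -141.2, 231.3]
eef_rot: [[-0.0, 1.0, -0.0], [1.0, 0.0, -0.0], [-0.0, -0.0, -1.0]]
ft_force: [0.5, -0.3, 1.5]
finger_gap: 85.3
gripper_force: 0.0
t: 0.83
eef_pos: [558.6, -142.5, 231.6]
eef_rot: [[0.005, 1.0, -0.0], [1.0, -0.005, -0.001], [-0.001, -0.0, -1.0]]
ft_force: [0.8, 0.2, 0.6]
finger_gap: 85.6
gripper_force: 0.0
t: 1.3
eef_pos: [469.8, -187.8, 231.5]
eef_rot: [[0.001, 1.0, 0.0], [1.0, -0.001, 0.0], [0.0, 0.0, -1.0]]
ft_force: [0.4, 0.9, -0.3]
finger_gap: 85.6
gripper_force: 0.0
```

View pics/m.png

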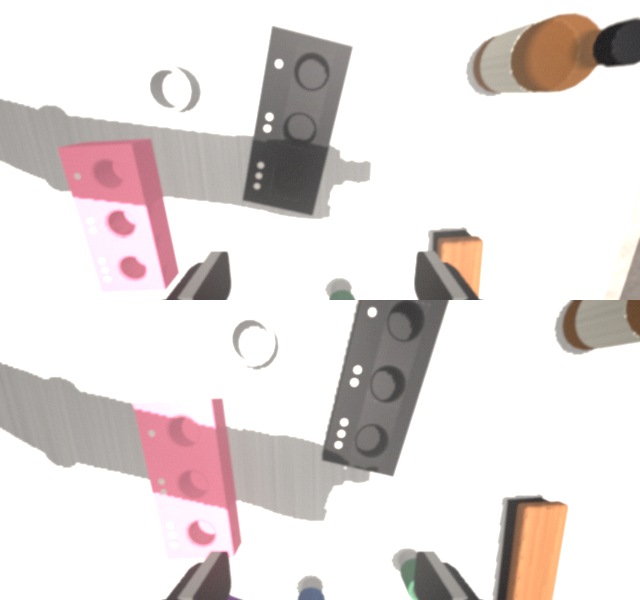

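Top view (w1): rack top corners (274,28), (351,46), (314,214), (244,201); pocket 1 at (312,72), pocket 2 at (300,129). w2: pocket 1 at (405,22), pocket 2 at (387,84), pocket 3 at (371,140), front corners (323,160) and (394,174). The bush is at (175,90), the bottle at upper right, and the holders are at the lower edge.

Run:
```python
from h import *
a,b=load('w1'),load('w2')
loc={'p1':(0,58),'p2':(0,0),'p3':(0,-58),'a':(-40,90),'b':(40,90),'c':(40,-90),'d':(-40,-90)}
obs=[(a,'a',274,28),(a,'b',351,46),(a,'c',314,214),(a,'d',244,201),(a,'p1',312,72),(a,'p2',300,129),(b,'p1',405,22),(b,'p2',387,84),(b,'p3',371,140),(b,'d',323,160),(b,'c',394,174)]
def P(p,k):
    c,s=np.cos(p[2]),np.sin(p[2]);x,y=loc[k];return [p[0]+c*x-s*y,p[1]+s*x+c*y,p[3]]
res=lambda p:np.concatenate([proj(f,P(p,k))[0]-(u,v) for f,k,u,v in obs])
r=least_squares(res,[530,-98,0,40],loss='soft_l1');print(r.x,np.degrees(r.x[2]));print(np.round(res(r.x).reshape(-1,2),1).tolist())
for k in('p1','p2'):print(k,P(r.x,k))
print(tri([(a,(312,72)),(b,(405,22))]),tri([(a,(300,129)),(b,(387,84))]))
# holders, scene/side : tips
s,d=load('s1'),load('d1')
for nm,lo,hi in(('blue',100,125),('green',55,90)):
  for f,t in((s,'s'),(d,'d')):
    h=cv2.cvtColor(f['color'],cv2.COLOR_RGB2HSV);m=((h[...,0]>lo)&(h[...,0]<hi)&(h[...,1]>90)).astype(np.uint8)
    n,_,st,c=cv2.connectedComponentsWithStats(m)
    print(nm,t,[(st[i].tolist(),np.round(c[i],1).tolist()) for i in range(1,n) if 30<st[i][4]<900])
```

```text
[531.96115441 -99.85617762 -12.80587974  36.80060916] -733.7228617726565
[[2.0, -1.3], [5.6, 1.9], [0.8, 1.4], [1.3, -1.1], [-2.7, -0.2], [-2.9, 0.2], [-2.7, -0.7], [-2.6, -0.3], [-2.7, -0.1], [1.4, -0.0], [1.2, 3.1]]
p1 [np.float64(545.7202501197722), np.float64(-43.51181423831388), np.float64(36.8006091639154)]
p2 [np.float64(531.9611544082024), np.float64(-99.85617762277198), np.float64(36.8006091639154)]
(array([548.43280594, -43.8510641 ,  36.2150003 ]), np.float64(0.14821671025116245)) (array([534.95227543, -99.99174497,  34.56918776]), np.float64(0.11451984980084262))
blue s [([95, 372, 64, 19, 474], [133.2, 380.6])]
blue d [([314, 129, 8, 24, 121], [318.4, 140.6]), ([303, 303, 16, 21, 183], [310.7, 315.0])]
green s [([83, 128, 8, 15, 33], [86.3, 134.5])]
green d [([349, 272, 15, 20, 136], [355.8, 284.2])]
```

```bash
python3 -m inch '[[[0.005,-0.026,0],[0,0,0]],[[0.005,-0.026,0],[0,0,0]],[[0.005,-0.026,0],[0,0,0]],[[0.005,-0.026,0],[0,0,0]],[[0,0,0],[0,0,0]]]' >/dev/null
python3 -m inch '[[[0,0,0],[0,0,0]]]'
python3 -c "
from station import bot
from h import *
snap(bot,'wrist','w3')"
python3 -m inch '[[[-0.015,-0.02,0],[0,0,0]],[[-0.015,-0.02,0],[0,0,0]],[[0,0,0],[0,0,0]],[[0,0,0],[0,0,0]]]'
python3 -c "
from station import bot
from h import *
snap(bot,'wrist','w4')
import cv2
a=cv2.imread('pics/w3.png');b=cv2.imread('pics/w4.png')
cv2.imwrite('pics/m2.png',cv2.convertScaleAbs(np.vstack([a[100:400],b[100:400]]),alpha=1.3))"
```

```text
t: 1.85
eef_pos: [491.9, -292.0, 230.9]
eef_rot: [[-0.0, 1.0, 0.0], [1.0, 0.0, 0.0], [0.0, 0.0, -1.0]]
ft_force: [-0.2, -0.0, 0.1]
finger_gap: 85.5
gripper_force: 0.0
t: 2.23
eef_pos: [460.2, -331.4, 231.3]
eef_rot: [[0.0, 1.0, 0.0], [1.0, -0.0, 0.0], [0.0, 0.0, -1.0]]
ft_force: [0.7, 0.7, 0.6]
finger_gap: 85.6
gripper_force: 0.0
```

View pics/m2.png

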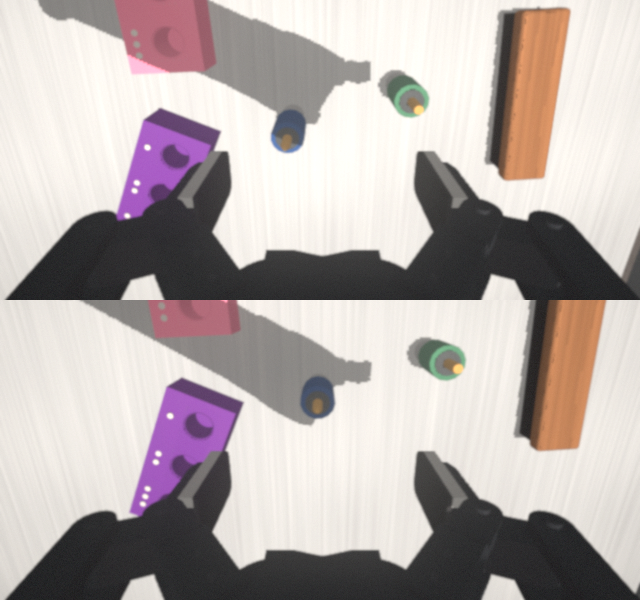

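Both montage halves show the blue holder (w3 at about (288,233), w4 at (318,200)) and the green one (w3 at (408,198), w4 at (445,160)), standing free. The purple rack is about 90 mm left of the blue holder. I'll fit cylinder silhouettes to them.

```bash
cat >> h.py <<'E'
t=np.linspace(0,2*np.pi,60)
def cyl(x,y,z0,z1,r=18): return np.array([[x+r*np.cos(k),y+r*np.sin(k),z] for z in(z0,z1) for k in t])
def bb(p): return np.r_[p.min(0),p.max(0)]
def maskbb(f,c,lo,hi,w=32,smin=60):
    u,v=c;h=cv2.cvtColor(cv2.GaussianBlur(f['color'],(3,3),0),cv2.COLOR_RGB2HSV)
    m=np.zeros(h.shape[:2],np.uint8);m[v-w:v+w,u-w:u+w]=1
    m&=((h[...,0]>=lo)&(h[...,0]<=hi)&(h[...,1]>smin)).astype(np.uint8)
    n,_,st,_=cv2.connectedComponentsWithStats(m);s=st[1+st[1:,4].argmax()]
    return np.array([s[0]-.5,s[1]-.5,s[0]+s[2]-.5,s[1]+s[3]-.5])
E
python3 - <<'E'
from h import *
fs=load('w3'),load('w4')
for nm,cs,lo,hi,g in(('blue',[(288,233),(318,200)],100,130,(455,-357)),('green',[(408,198),(445,160)],55,95,(583,-316))):
  B=[maskbb(f,c,lo,hi) for f,c in zip(fs,cs)];print(B)
  res=lambda p:np.concatenate([bb(proj(f,cyl(p[0],p[1],p[2]-40,p[2])))-b for f,b in zip(fs,B)])
  for loss in('linear','soft_l1'):
    r=least_squares(res,[*g,70],loss=loss);print(nm,r.x,np.round(res(r.x),1))
E
```

```text
[array([271.5, 210.5, 303.5, 251.5]), array([300.5, 177.5, 332.5, 216.5])]
blue [ 452.69684633 -365.92910896   49.58949641] [-0.1 -1.6  1.9 -0.6 -1.4  0.1 -0.1  2. ]
blue [ 452.89195931 -365.7822804    50.54023585] [-0.1 -1.5  2.  -0.3 -1.3  0.2  0.1  2.2]
[array([393.5, 183.5, 427.5, 215.5]), array([428.5, 144.5, 463.5, 178.5])]
green [ 603.05753118 -333.34055622   20.80297448] [ 0.9 -6.3  5.1 -0.6 -6.8  1.9  0.4  4.5]
green [ 599.82943475 -330.73699169   27.11352709] [-0.4 -7.   4.4 -0.7 -7.7  0.6  0.3  3.7]
```

Run:
```python
from h import *
fs=load('w3'),load('w4')
for nm,cs,tips in(('blue',[(288,237),(318,204)],[(286,243),(317,207)]),('green',[(411,201),(448,162)],[(419,210),(458,169)])):
  print(nm,'disk',tri(list(zip(fs,cs))),[onz(f,c,70) for f,c in zip(fs,cs)],'tip',tri(list(zip(fs,tips))),[onz(f,c,95) for f,c in zip(fs,tips)])
out=[]
for f,cs in zip(fs,[[(288,233),(408,198)],[(318,200),(445,160)]]):
  out.append(np.hstack([cv2.resize(f['color'][v-32:v+32,u-32:u+32],(384,290*384//384+10),interpolation=3) if 0 else cv2.resize(f['color'][v-32:v+32,u-32:u+32],(300,300),interpolation=3) for u,v in cs]))
cv2.imwrite('pics/m3.png',cv2.convertScaleAbs(np.vstack(out)[...,::-1],alpha=1.5))
```

```text
blue disk (array([ 454.61205895, -364.24685788,   56.01092101]), np.float64(0.6111576511190719)) [array([ 455.5900911 , -357.02072462]), array([ 455.41508132, -359.89434524])] tip (array([ 454.38953745, -360.12134419,   78.00096828]), np.float64(0.13261888471606653)) [array([ 456.36756266, -351.57572359]), array([ 454.78906939, -354.08600353])]
green disk (array([ 579.24744966, -314.83091029,   77.06177336]), np.float64(0.1854507284442093)) [array([ 581.15054561, -317.05652256]), array([ 582.29820397, -316.46056145])] tip (array([ 582.33238251, -317.83390704,   94.05729658]), np.float64(0.051743343414955234)) [array([ 581.97056525, -317.43382386]), array([ 581.96812406, -317.65952562])]
```

View pics/m3.png

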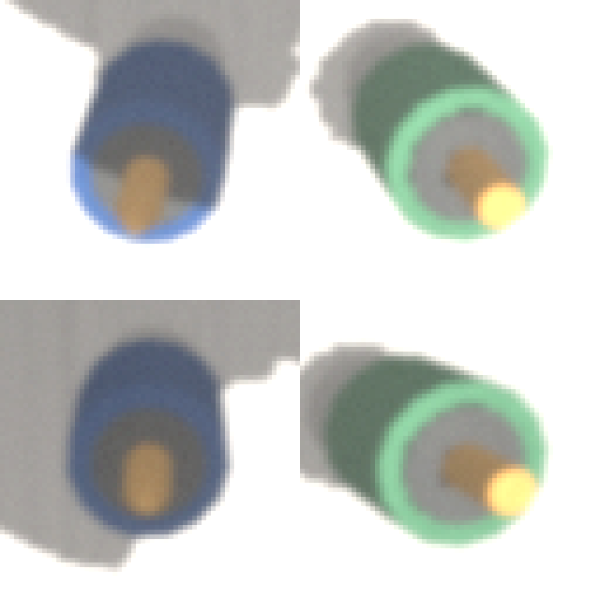

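The crops show top disk centres for blue in w3 at (287.6,236.8) and w4 at (317.6,202.6), and green in w3 at (411.6,200.6) and w4 at (447.3,162.6). Blue comes out at about (455,-358), green at about (582,-317), agreeing with scene and side. Now I grasp blue.

```bash
python3 -m inch '[[[-0.005,-0.026,-0.02],[0,0,0]],[[0,0,-0.038],[0,0,0]],[[0,0,-0.038],[0,0,0]],[[0,0,-0.038],[0,0,0]],[[0,0,-0.020],[0,0,0]]]' 0.068 40
python3 -m inch '[[[0,0,-0.020],[0,0,0]],[[0,0,-0.019],[0,0,0]],[[0,0,0],[0,0,0]],[[0,0,0],[0,0,0]]]'
python3 -c "
from station import bot
from h import *
snap(bot,'wrist','w5')"
python3 -m inch '[[[0,0,0],[0,0,0]],[[0,0,0],[0,0,0]],[[0,0,0],[0,0,0]],[[0,0,0],[0,0,0]],[[0,0,0],[0,0,0]]]' 0.02 40
python3 -m inch '[[[0,0,0],[0,0,0]],[[0,0,0],[0,0,0]],[[0,0,0],[0,0,0]]]'
```

```text
t: 2.7
eef_pos: [454.9, -354.2, 73.3]
eef_rot: [[-0.003, 1.0, -0.003], [1.0, 0.004, 0.004], [0.004, -0.003, -1.0]]
ft_force: [0.4, -0.3, -0.2]
finger_gap: 68.2
gripper_force: 0.0
t: 3.03
eef_pos: [455.8, -355.9, 37.7]
eef_rot: [[-0.003, 1.0, -0.001], [1.0, 0.003, 0.002], [0.002, -0.001, -1.0]]
ft_force: [0.5, -0.1, 0.2]
finger_gap: 67.8
gripper_force: 0.0
t: 3.5
eef_pos: [455.8, -358.4, 39.7]
eef_rot: [[0.0, 1.0, 0.002], [1.0, -0.0, -0.001], [-0.001, 0.002, -1.0]]
ft_force: [-1.3, 1.5, 6.0]
finger_gap: 35.5
gripper_force: 39.4
t: 3.75
eef_pos: [455.8, -358.4, 39.7]
eef_rot: [[0.0, 1.0, 0.002], [1.0, -0.0, -0.001], [-0.001, 0.002, -1.0]]
ft_force: [-0.6, 1.0, 6.6]
finger_gap: 34.8
gripper_force: 39.4
```

Gripped (gap about 35 mm). Lift it, carry it to the rack and look closer at the pockets.

```bash
python3 -m inch '[[[0,0,0.030],[0,0,0]],[[0,0,0.035],[0,0,0]],[[0,0,0.035],[0,0,0]],[[0.005,0.015,0.0],[0,0,0]],[[0.010,0.033,0],[0,0,0]]]' - 60
python3 -m inch '[[[0.010,0.033,0],[0,0,0]],[[0.010,0.033,0],[0,0,0]],[[0.010,0.033,0],[0,0,0]],[[0.010,0.033,0],[0,0,0]],[[0.010,0.033,0],[0,0,0]]]' >/dev/null
python3 -m inch '[[[0.010,0.033,0],[0,0,0]],[[0.010,0.033,0],[0,0,0]],[[0.005,0.020,0],[0,0,0]],[[0,0,0],[0,0,0]],[[0,0,0],[0,0,0]]]'
python3 -c "
from station import bot
from h import *
snap(bot,'wrist','w6')"
python3 -m inch '[[[0,-0.03,0],[0,0,0]],[[0,0,0],[0,0,0]],[[0,0,0],[0,0,0]]]'
python3 -c "
from station import bot
from h import *
snap(bot,'wrist','w7')
a=cv2.imread('pics/w6.png');b=cv2.imread('pics/w7.png')
cv2.imwrite('pics/m4.png',cv2.convertScaleAbs(np.vstack([cv2.resize(x[0:200,200:466],None,fx=1.5*2,fy=1.5*2) [:, :798][::1] if 0 else cv2.resize(x[10:160,220:420],(800,600))[:600] for x in (a,)]+[]),alpha=2.5))
cv2.imwrite('pics/m4.png',cv2.convertScaleAbs(np.hstack([cv2.resize(x[0:300,220:420],(400,600)) for x in (a,b)]),alpha=2.5))"
```

```text
t: 4.17
eef_pos: [469.7, -315.5, 141.5]
eef_rot: [[0.008, 1.0, 0.005], [1.0, -0.008, -0.006], [-0.006, 0.005, -1.0]]
ft_force: [0.5, 0.6, -1.6]
finger_gap: 34.5
gripper_force: 60.3
t: 5.0
eef_pos: [545.1, -57.4, 138.4]
eef_rot: [[-0.003, 1.0, 0.0], [1.0, 0.003, 0.0], [0.0, 0.0, -1.0]]
ft_force: [-0.9, -0.6, -2.2]
finger_gap: 34.7
gripper_force: 60.3
t: 5.3
eef_pos: [544.1, -93.0, 138.4]
eef_rot: [[0.006, 1.0, -0.0], [1.0, -0.006, -0.002], [-0.002, -0.0, -1.0]]
ft_force: [0.1, 0.0, -1.8]
finger_gap: 34.0
gripper_force: 60.3
```

View pics/m4.png

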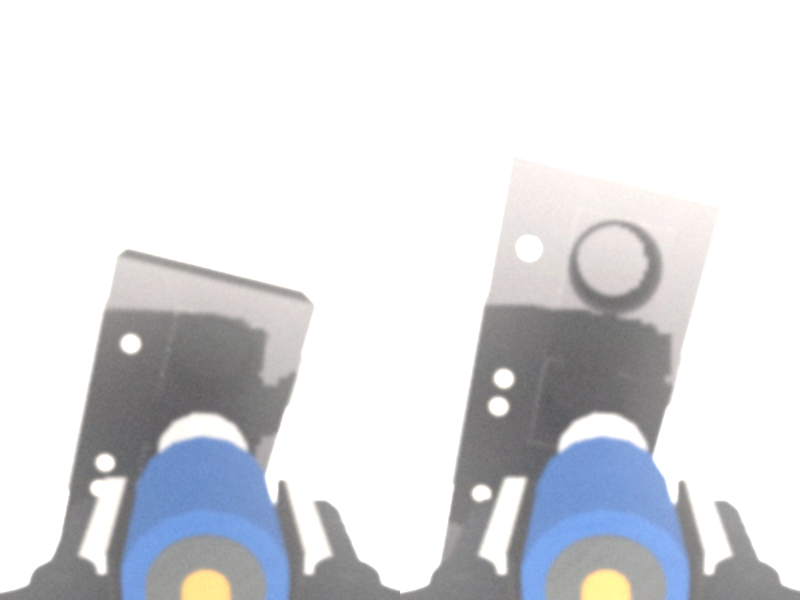

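In the right half pocket 1 is clear, with its rim centre at crop (615.5,266), i.e. pixel (327.8,133), and the single dot at (284.5,124). The blue holder hangs straight, its shank foot arc at row 206 and its body spanning columns 280–365.

Run:
```python
from station import bot
from h import *
s=bot.state();print(s['eef_pos'])
f=load('w7');p=onz(f,(327.75,133),40);print('p1',p)
for c in((278,79),(378.5,104)):print('corner',onz(f,c,40))
print('w1,w2 at z40',[onz(load(w),c,40) for w,c in(('w1',(312,72)),('w2',(405,22)),('w1',(300,129)),('w2',(387,84)))])
V=f['view'];print('cam',-V[:3,:3].T@V[:3,3])
# held holder silhouettes for TCP at (545,-89)+dy, underside z
for dx,dy in((0,0),(0,-3),(0,3),(2,0)):
  x,y=545+dx,-89+dy;z=100
  print(dx,dy,'shank bb',bb(proj(f,cyl(x,y,z,z+30,14))).round(1),'body',bb(proj(f,cyl(x,y,z+30,z+70))).round(1),'disk c',proj(f,[x,y,z+70]).round(1))
```

```text
[544.32530303 -91.41788932 138.35351685]
p1 [547.93891583 -43.15021434]
corner [512.37567328  -4.74737795]
corner [585.05221497 -22.35328247]
w1,w2 at z40 [array([548.46301899, -43.94264086]), array([547.62402179, -44.70973442]), array([535.26376552, -99.30258549]), array([ 533.95881989, -100.25059568])]
cam [543.78095316 -14.61427209 280.62131011]
0 0 shank bb [298.4 198.6 351.8 265.7] body [281.4 209.9 370.6 323.4] disk c [[326.  286.5]]
0 -3 shank bb [298.5 203.3 351.7 270.6] body [281.7 215.4 370.3 329.3] disk c [[326.  292.8]]
0 3 shank bb [298.2 193.8 352.  260.8] body [281.1 204.3 370.9 317.5] disk c [[326. 280.]]
2 0 shank bb [302.2 198.6 355.7 265.7] body [286.4 209.9 375.6 323.4] disk c [[331.  286.4]]
```

Run:
```python
from h import *
f=load('w7')
def m(p):
  x,y,z=p;b=bb(proj(f,cyl(x,y,z+30,z+70)));s=bb(proj(f,cyl(x,y,z,z+30,14)));return np.array([b[0],b[2],b[1],s[1]])
r=least_squares(lambda p:m(p)-[280.5,365.5,218.7,206],[545,-90,100.]);print(r.x,r.fun)
for z in(95,98,101):
  r=least_squares(lambda p:m([p[0],p[1],z])-[280.5,365.5,218.7,206],[545,-90.]);print(z,r.x,r.fun)
g=f['color'][150:300,270:380].astype(int);bl=(g[...,2]>g[...,0]*1.5)&(g[...,2]>40)
for row in (80,100,120,130,137,145): 
  c=np.where(bl[row])[0];print(row+150,c.min()+270,c.max()+270)
```

```text
[543.76691728 -95.50180777  95.49711211] [-0.02466297  0.02471067 -0.2134156   0.25155165]
95 [543.76742056 -95.68805462] [ 0.14251313 -0.14281538 -0.24037433  0.26155712]
98 [543.76439663 -94.56503509] [-0.88671823  0.88861469 -0.07332722  0.20181113]
101 [543.76140573 -93.44445664] [-1.9669263   1.97124404  0.10482378  0.14387934]
230 295 345
250 288 353
270 284 360
280 281 363
287 281 363
295 281 363
```

```bash
python3 -m inch '[[[0.004,0.025,0],[0,0,0]],[[0,0.025,0],[0,0,0]],[[0,0,-0.025],[0,0,0]],[[0,0,-0.02],[0,0,0]],[[0,0,0],[0,0,0]]]' >/dev/null
python3 -m inch '[[[0,0,-0.009],[0,0,0]],[[0,0,0],[0,0,0]],[[0,0,0],[0,0,0]]]'
python3 -m inch '[[[0,0,-0.006],[0,0,0]],[[0,0,0],[0,0,0]]]'
python3 -m inch '[[[0,0,-0.004],[0,0,0]],[[0,0,0],[0,0,0]]]'
python3 -c "
from station import bot
from h import *
snap(bot,'side','d8');snap(bot,'scene','s8');print(bot.state()['eef_pos'])"
```

```text
t: 6.02
eef_pos: [549.3, -39.5, 84.8]
eef_rot: [[0.001, 1.0, 0.001], [1.0, -0.001, -0.0], [-0.0, 0.001, -1.0]]
ft_force: [0.2, -0.6, -1.1]
finger_gap: 34.7
gripper_force: 60.3
t: 6.18
eef_pos: [550.6, -39.5, 79.5]
eef_rot: [[0.001, 1.0, 0.003], [1.0, -0.001, -0.0], [-0.0, 0.003, -1.0]]
ft_force: [-0.1, -0.6, 4.4]
finger_gap: 34.8
gripper_force: 61.3
t: 6.35
eef_pos: [550.6, -40.2, 78.4]
eef_rot: [[0.002, 1.0, 0.003], [1.0, -0.002, -0.0], [-0.0, 0.003, -1.0]]
ft_force: [-10.2, -1.3, 33.5]
finger_gap: 33.9
gripper_force: 64.2
[550.56620334 -40.23619516  78.44699496]
```

Contact on the chamfer: the force is towards −x, so I back up and shift −x.

```bash
python3 -m inch '[[[0,0,0.004],[0,0,0]],[[-0.0025,-0.0005,0],[0,0,0]],[[0,0,0],[0,0,0]]]'
python3 -m inch '[[[0,0,-0.004],[0,0,0]],[[0,0,0],[0,0,0]]]'
python3 -m inch '[[[0,0,-0.002],[0,0,0]],[[0,0,0],[0,0,0]]]'
```

```text
t: 6.7
eef_pos: [547.3, -39.8, 79.2]
eef_rot: [[0.0, 1.0, 0.002], [1.0, -0.0, -0.0], [-0.0, 0.002, -1.0]]
ft_force: [-1.1, -1.4, 7.6]
finger_gap: 34.5
gripper_force: 61.2
t: 6.87
eef_pos: [548.5, -40.7, 77.7]
eef_rot: [[0.001, 1.0, 0.004], [1.0, -0.001, -0.001], [-0.001, 0.004, -1.0]]
ft_force: [-8.3, -2.6, 34.5]
finger_gap: 34.6
gripper_force: 66.1
t: 7.03
eef_pos: [548.7, -41.5, 76.8]
eef_rot: [[0.002, 1.0, 0.004], [1.0, -0.002, -0.001], [-0.001, 0.004, -1.0]]
ft_force: [-10.1, -4.8, 42.5]
finger_gap: 34.6
gripper_force: 68.0
```

```bash
python3 -m inch '[[[0,0,0.004],[0,0,0]],[[-0.002,-0.0015,0],[0,0,0]],[[0,0,0],[0,0,0]]]'
python3 -m inch '[[[0,0,-0.004],[0,0,0]],[[0,0,0],[0,0,0]]]'
```

```text
t: 7.28
eef_pos: [547.3, -40.7, 77.9]
eef_rot: [[0.0, 1.0, 0.006], [1.0, -0.0, 0.001], [0.001, 0.006, -1.0]]
ft_force: [2.2, 0.2, 12.4]
finger_gap: 34.6
gripper_force: 63.7
t: 7.45
eef_pos: [547.6, -42.1, 76.2]
eef_rot: [[0.001, 1.0, 0.006], [1.0, -0.001, -0.0], [-0.0, 0.006, -1.0]]
ft_force: [-6.6, -2.2, 38.8]
finger_gap: 34.5
gripper_force: 68.3
```

```bash
python3 -m inch '[[[0,0,0.014],[0,0,0]],[[0,0,0],[0,0,0]],[[0,0,0],[0,0,0]],[[0,0,0],[0,0,0]]]'
python3 -c "
from station import bot
from h import *
snap(bot,'side','d9');snap(bot,'scene','s9');snap(bot,'wrist','w9');print(bot.state()['eef_pos'])
a,b,c=[load(x)['color'] for x in('d9','s9','w9')]
A=np.hstack([cv2.resize(a[160:280,250:370],(400,400),interpolation=3),cv2.resize(b[150:240,275:365],(400,400),interpolation=3)])
B=cv2.resize(c[100:300,170:490],(320,200));B=np.hstack([B,np.zeros((200,480,3),np.uint8)])
cv2.imwrite('pics/m5.png',cv2.convertScaleAbs(np.vstack([A,B])[...,::-1],alpha=2))"
```

```text
t: 7.78
eef_pos: [543.6, -40.8, 85.1]
eef_rot: [[-0.0, 1.0, -0.002], [1.0, 0.0, 0.0], [0.0, -0.002, -1.0]]
ft_force: [0.1, 0.2, -2.6]
finger_gap: 34.1
gripper_force: 63.7
[543.66127203 -40.89617385  85.1719277 ]
```

View pics/m5.png

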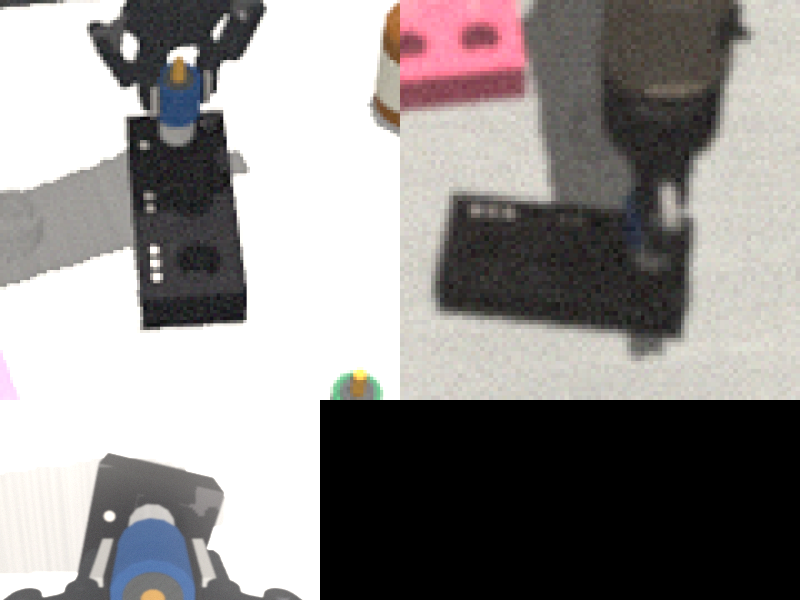

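The holder hangs upright over pocket 1: in the side crop its foot is at (178,143) with the single dot to its left at (143,146), and the p2 and p3 mouths lie below. I'll compare numerically.

Run:
```python
from h import *
d=load('d9');u=np.array([.237,.972])
for n,k in(('p1',0),('p2',-58),('p3',-116)):
  p=np.array([548,-43.7])+u*k;print(n,p,proj(d,[*p,40]))
for e in((0,0),(-.5,-2)):
  c=cyl(543.6+e[0],-40.8+e[1],45,75,14);print('foot bb',bb(proj(d,c)),'body',bb(proj(d,cyl(543.6+e[0],-40.8+e[1],75,115))))
g=d['color'].astype(int)
print('cols blue',[(r,np.where((g[r,280:330,2]>g[r,280:330,0]*1.4)&(g[r,280:330,2]>30))[0][[0,-1]]+280) for r in(185,190,194)])
print('shank');print(g[196:208,303].sum(1)//3, g[200,292:316].sum(1)//3)
print('p3 row/col');print(g[238,298:322].sum(1)//3,g[228:248,309].sum(1)//3)
```

```text
p1 [548.  -43.7] [[305.53972318 201.7554768 ]]
p2 [ 534.254 -100.076] [[307.45632862 218.95003486]]
p3 [ 520.508 -156.452] [[309.48481516 237.1527034 ]]
foot bb [298.26163953 188.91017341 308.91178561 204.26264214] body [296.50539929 177.66701207 310.53470395 198.23167538]
foot bb [298.31747449 189.50026754 308.97823093 204.86542597] body [296.56083421 178.25890843 310.60443926 198.84045316]
cols blue [(185, array([298, 310])), (190, array([298, 310])), (194, array([298, 309]))]
shank
[35 39 65 74 74 75 76 59 15 13 18 17] [20 18 16 18 20 31 62 75 75 74 73 74 71 71 73 59 30 19 15 15 16  9 23 18]
p3 row/col
[55 30 31 31 27 21 15 19 12 20 17 21 16 20 16 15 20 17 26 29 32 32 31 26] [31 31 32 33 22 22 11 13 22 21 21 24 13 24 35 31 26 35 31 33]
```

Run:
```python
from h import *
for w in('w6','w7','w9'):
  f=load(w);g=f['color'].astype(int);bl=(g[...,2]>g[...,0]*1.5)&(g[...,2]>40)
  print(w,[(r,np.where(bl[r,270:380])[0][[0,-1]]+270) for r in(225,240,260,287)],'bluetop',np.where(bl[200:300,322])[0][0]+200)
  br=g.mean(2);print(br[196:224,322].astype(int), br[212,292:352].astype(int)[::2])
  h=(g[...,0]>g[...,2]*1.6)&(g[...,0]>60);ys,xs=np.where(h[250:,270:380]);print('brass',xs.min()+270,xs.max()+270,ys.min()+250,ys.max()+250, xs.mean()+270,ys.mean()+250)
f=load('w9')
# dot1 and visible rack points
g=f['color'];m=(cv2.cvtColor(g,cv2.COLOR_RGB2GRAY)>90).astype(np.uint8)
n,_,st,c=cv2.connectedComponentsWithStats(m);print([(st[i].tolist(),c[i].round(1).tolist()) for i in range(1,n) if 8<st[i][4]<300])
a=load('w7');print('dot w7',onz(a,(284.5,124),40))
```

```text
w6 [(225, array([303, 340])), (240, array([290, 351])), (260, array([286, 357])), (287, array([281, 364]))] bluetop 219
[ 39  41  42  40  40  40  40  42  43  46  69  90 101 103 102 104 102 101
 102 103 101  96  81  66  65  60  64  62] [ 42  41  40  39  40  40  53  86 100 102 102 103 104 105 102 102 102 103
 103 102 102 101  88  59  45  49  45  46  48  49]
brass 311 335 285 341 322.74350377200335 311.57250628667225
w7 [(225, array([303, 339])), (240, array([290, 351])), (260, array([286, 357])), (287, array([281, 363]))] bluetop 219
[ 44  43  44  44  43  42  42  46  43  49  73  98 108 109 107 109 111 110
 109 109 107  99  86  72  65  66  67  66] [ 39  39  38  37  39  40  55  91 106 108 106 110 111 111 111 111 108 110
 110 110 111 107  95  65  50  53  51  52  53  77]
brass 311 335 285 340 322.86495726495724 311.23675213675216
w9 [(225, array([302, 341])), (240, array([289, 353])), (260, array([285, 357])), (287, array([280, 364]))] bluetop 219
[ 46  46  44  41  44  42  41  53  74  93 101 102 102 102 101 102 102 101
 103 100 100  94  80  67  62  63  60  60] [ 39  39  40  40  38  57  90 101 101 103 102 102 103 104 104 102 101 102
 102 104 104 104 103  92  57  44  43  45  46  43]
brass 310 336 290 351 322.7435897435897 319.1047619047619
[([274, 211, 11, 11, 96], [278.9, 215.8]), ([165, 339, 18, 21, 155], [174.0, 348.6]), ([462, 339, 18, 21, 159], [470.5, 348.3])]
dot w7 [515.73533519 -36.34281193]
```

```bash
python3 -m inch '[[[0.0035,-0.002,0],[0,0,0]],[[0,0,-0.005],[0,0,0]],[[0,0,0],[0,0,0]],[[0,0,0],[0,0,0]]]'
python3 -m inch '[[[0,0,-0.003],[0,0,0]],[[0,0,0],[0,0,0]]]'
python3 -m inch '[[[0,0,-0.003],[0,0,0]],[[0,0,0],[0,0,0]]]'
```

```text
t: 8.27
eef_pos: [547.6, -43.1, 80.7]
eef_rot: [[0.0, 1.0, -0.001], [1.0, -0.0, -0.0], [-0.0, -0.001, -1.0]]
ft_force: [0.1, 0.7, -2.2]
finger_gap: 34.5
gripper_force: 63.7
t: 8.43
eef_pos: [547.7, -42.9, 77.8]
eef_rot: [[-0.0, 1.0, -0.001], [1.0, 0.0, 0.0], [0.0, -0.001, -1.0]]
ft_force: [-0.4, 0.9, -2.3]
finger_gap: 34.5
gripper_force: 63.7
t: 8.6
eef_pos: [548.4, -43.7, 75.3]
eef_rot: [[0.0, 1.0, 0.001], [1.0, -0.0, -0.001], [-0.001, 0.001, -1.0]]
ft_force: [0.6, -2.2, -2.2]
finger_gap: 34.9
gripper_force: 63.7
```

No contact at 75 mm, so it is going in. Keep descending gently.

```bash
python3 -m inch '[[[0,0,-0.004],[0,0,0]],[[0,0,0],[0,0,0]]]'|grep -E 'eef_pos|ft'
python3 -m inch '[[[0,0,-0.004],[0,0,0]],[[0,0,0],[0,0,0]]]'|grep -E 'eef_pos|ft'
python3 -m inch '[[[0,0,-0.004],[0,0,0]],[[0,0,0],[0,0,0]]]'|grep -E 'eef_pos|ft'
```

```text
eef_pos: [548.3, -43.9, 71.0]
ft_force: [1.3, -3.4, -1.7]
eef_pos: [548.3, -43.8, 66.9]
ft_force: [2.0, -4.6, -3.0]
eef_pos: [548.3, -43.7, 62.9]
ft_force: [3.1, -4.6, -1.9]
```

```bash
python3 -m inch '[[[0,-0.0005,-0.004],[0,0,0]],[[0,0,0],[0,0,0]]]'|grep -E 'eef_pos|ft'
python3 -m inch '[[[0,0,-0.004],[0,0,0]],[[0,0,0],[0,0,0]]]'|grep -E 'eef_pos|ft'
python3 -m inch '[[[0,0,-0.003],[0,0,0]],[[0,0,0],[0,0,0]]]'|grep -E 'eef_pos|ft'
python3 -m inch '[[[0,0,-0.002],[0,0,0]],[[0,0,0],[0,0,0]]]'|grep -E 'eef_pos|ft'
python3 -m inch '[[[0,0,-0.002],[0,0,0]],[[0,0,0],[0,0,0]]]'|grep -E 'eef_pos|ft'
```

```text
eef_pos: [548.2, -43.7, 58.7]
ft_force: [3.0, -4.1, -2.7]
eef_pos: [548.1, -43.7, 54.7]
ft_force: [3.9, -4.5, -2.5]
eef_pos: [548.2, -43.7, 51.8]
ft_force: [2.4, -4.4, -2.5]
eef_pos: [548.2, -43.7, 49.9]
ft_force: [2.6, -4.5, -1.7]
eef_pos: [548.3, -43.7, 48.4]
ft_force: [0.7, -3.4, 3.7]
```

```bash
python3 -m inch '[[[0,0,-0.002],[0,0,0]],[[0,0,0],[0,0,0]]]'|grep -E 'eef_pos|ft'
python3 -m inch '[[[0,0,0],[0,0,0]],[[0,0,0],[0,0,0]],[[0,0,0],[0,0,0]],[[0,0,0],[0,0,0]]]' 0.06|grep -E 'eef_pos|ft|gap'
python3 -m inch '[[[0,0,0.01],[0,0,0]],[[0,0,0.025],[0,0,0]],[[0,0,0.035],[0,0,0]],[[0,0,0.035],[0,0,0]],[[0,0,0],[0,0,0]]]'|grep -E 'eef_pos|ft|gap'
python3 -m inch '[[[0,0,0],[0,0,0]],[[0,0,0],[0,0,0]]]'|grep -E 'eef_pos'
python3 -c "
from station import bot
from h import *
f=snap(bot,'wrist','w10');d=snap(bot,'side','d10')
for e in(10,13,16): print(e,'side body bb',bb(proj(d,cyl(548,-43.7,e+30,e+70))).round(1),'tip',proj(d,[548,-43.7,e+95]).round(1), 'wrist body',bb(proj(f,cyl(548,-43.7,e+30,e+70))).round(1))
g=d['color'].astype(int);m=((g[...,2]>g[...,0]*1.4)&(g[...,2]>30))[170:215,285:325];ys,xs=np.where(m);print('side obs',xs.min()+285,xs.max()+285,ys.min()+170,ys.max()+170)
g=f['color'].astype(int);m=((g[...,2]>g[...,0]*1.5)&(g[...,2]>40))[60:320,250:400];ys,xs=np.where(m);print('wrist obs',xs.min()+250,xs.max()+250,ys.min()+60,ys.max()+60)
A=cv2.resize(f['color'],(800,500))[:, :];cv2.imwrite('pics/m6.png',cv2.convertScaleAbs(A[...,::-1],alpha=1.8))"
```

```text
eef_pos: [548.4, -43.6, 48.0]
ft_force: [-4.7, -3.5, 21.5]
eef_pos: [547.4, -42.5, 45.8]
ft_force: [-0.1, -0.2, -0.2]
finger_gap: 60.1
eef_pos: [552.1, -43.5, 158.2]
ft_force: [0.9, 0.1, 0.7]
finger_gap: 60.1
eef_pos: [547.6, -43.3, 151.4]
10 side body bb [298.7 186.9 312.4 207. ] tip [[305.5 185.8]] wrist body [298.5 171.2 348.6 231.6]
13 side body bb [298.6 186.2 312.4 206.3] tip [[305.5 185.1]] wrist body [298.2 172.  349.  233.3]
16 side body bb [298.6 185.4 312.4 205.6] tip [[305.5 184.3]] wrist body [297.9 172.9 349.3 235.1]
side obs 298 312 189 207
wrist obs 299 346 173 229
```

View pics/m6.png

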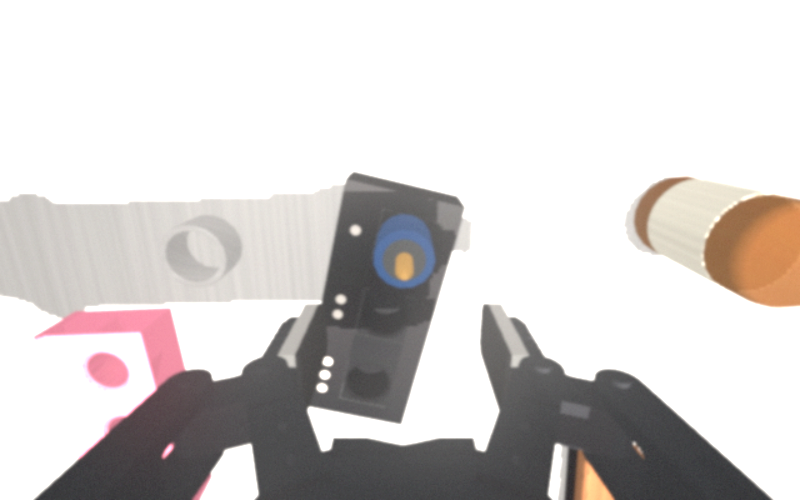

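The picture shows the blue holder upright in the one-dot pocket at (403,250), and its silhouette matches underside z = 10 mm, so it is seated. Next the green one at about (582,-317.5).

```bash
python3 -m inch '[[[0.0043,-0.0343,0],[0,0,0]],[[0.0043,-0.0343,0],[0,0,0]],[[0.0043,-0.0343,0],[0,0,0]],[[0.0043,-0.0343,0],[0,0,0]],[[0.0043,-0.0343,0],[0,0,0]]]' 0.068 >/dev/null
python3 -m inch '[[[0.0043,-0.0343,0],[0,0,0]],[[0.0043,-0.0343,0],[0,0,0]],[[0.0043,-0.0343,0],[0,0,0]],[[0,0,0],[0,0,0]],[[0,0,0],[0,0,0]]]'
python3 -c "
from station import bot
from h import *
f=snap(bot,'wrist','w11');print(bot.state()['eef_pos'])
for y in (-315,-318,-321): print(y,bb(proj(f,cyl(582,y,70,70))).round(1),proj(f,[582,y,95]).round(1))
g=f['color'].astype(int);m=((g[...,1]>g[...,0]*1.25)&(g[...,1]>g[...,2]*1.05)&(g[...,1]>40))[100:380,230:420];ys,xs=np.where(m);print('obs',xs.min()+230,xs.max()+230,ys.min()+100,ys.max()+100)"
```

```text
t: 11.95
eef_pos: [580.7, -320.6, 149.4]
eef_rot: [[0.005, 1.0, -0.003], [1.0, -0.005, -0.0], [-0.0, -0.003, -1.0]]
ft_force: [0.5, 0.9, -0.4]
finger_gap: 68.0
gripper_force: 0.0
[ 581.31778907 -318.08616572  149.48665616]
-315 [300.6 173.4 349.5 219.8] [[325.3 208.9]]
-318 [300.7 177.4 349.4 223.5] [[325.3 213.2]]
-321 [300.8 181.4 349.4 227.2] [[325.3 217.4]]
obs 302 346 170 218
```

```bash
python3 -m inch '[[[0,0.002,-0.02],[0,0,0]],[[0,0,-0.036],[0,0,0]],[[0,0,-0.028],[0,0,0]],[[0,0,-0.015],[0,0,0]],[[0,0,-0.012],[0,0,0]]]' >/dev/null
python3 -m inch '[[[0,0,0],[0,0,0]],[[0,0,0],[0,0,0]]]'
python3 -m inch '[[[0,0,0],[0,0,0]],[[0,0,0],[0,0,0]],[[0,0,0],[0,0,0]],[[0,0,0],[0,0,0]],[[0,0,0],[0,0,0]]]' 0.02 60 >/dev/null
python3 -m inch '[[[0,0,0],[0,0,0]],[[0,0,0],[0,0,0]]]'
```

```text
t: 12.58
eef_pos: [582.5, -314.7, 40.0]
eef_rot: [[-0.001, 1.0, -0.001], [1.0, 0.001, 0.001], [0.001, -0.001, -1.0]]
ft_force: [0.4, 0.3, 0.4]
finger_gap: 67.9
gripper_force: 0.0
t: 13.17
eef_pos: [583.2, -316.4, 42.0]
eef_rot: [[0.0, 1.0, 0.002], [1.0, -0.0, -0.001], [-0.001, 0.002, -1.0]]
ft_force: [-1.9, 0.6, 6.3]
finger_gap: 34.3
gripper_force: 59.6
```

```bash
python3 -m inch '[[[0,0,0.03],[0,0,0]],[[0,0,0.035],[0,0,0]],[[0,0,0.033],[0,0,0]],[[-0.0098,0.0342,0],[0,0,0]],[[-0.0098,0.0342,0],[0,0,0]]]' >/dev/null
python3 -m inch '[[[-0.0098,0.0342,0],[0,0,0]],[[-0.0098,0.0342,0],[0,0,0]],[[-0.0098,0.0342,0],[0,0,0]],[[0,0,0],[0,0,0]],[[0,0,0],[0,0,0]]]'>/dev/null
python3 -m inch '[[[0,0,0],[0,0,0]],[[0,0,0],[0,0,0]]]'
python3 - <<'E'
from station import bot
from h import *
f=snap(bot,'wrist','w12');print(bot.state()['eef_pos'])
V=f['view'];print('cam',-V[:3,:3].T@V[:3,3],'p2 pix',proj(f,[534.4,-100,40]))
g=f['color'].astype(int);gr=(g[...,1]>g[...,0]*1.3)&(g[...,1]>40)
print([(r,np.where(gr[r,270:380])[0][[0,-1]]+270) for r in(225,240,260,287)],'top',np.where(gr[200:300,322])[0][0]+200)
br=g.mean(2);print(br[196:224,322].astype(int));print(br[212,292:352].astype(int)[::2])
h=(g[...,0]>g[...,2]*1.6)&(g[...,0]>60);ys,xs=np.where(h[250:,270:380]);print('brass',xs.min()+270,xs.max()+270,ys.min()+250,ys.max()+250,xs.mean()+270,ys.mean()+250)
u,v=proj(f,[534.4,-100,40])[0]
A=f['color'][0:300,220:420];cv2.imwrite('pics/m7.png',cv2.convertScaleAbs(cv2.resize(A,(400,600),interpolation=3)[...,::-1],alpha=3.5))
E
```

```text
t: 14.17
eef_pos: [533.6, -146.4, 138.6]
eef_rot: [[0.002, 1.0, 0.001], [1.0, -0.002, -0.001], [-0.001, 0.001, -1.0]]
ft_force: [0.2, -0.4, -2.2]
finger_gap: 34.3
gripper_force: 60.5
[ 533.60450998 -146.54085661  138.45824626]
cam [532.80779547 -68.1386146  280.85150475] p2 pix [[323.84925936 137.70929744]]
[(225, array([304, 338])), (240, array([291, 349])), (260, array([287, 355])), (287, array([282, 362]))] top 221
[ 45  46  46  43  49  46  46  47  46  46  60  83 108 115 116 117 118 117
 116 117 117 116 107  92  78  74  73  73]
[ 39  39  44  41  41  43  57  84 105 113 114 115 117 118 118 118 117 117
 117 117 116 108  79  52  50  53  53  58 128 219]
brass 311 335 285 344 323.0381451009723 314.5916230366492
```

View pics/m7.png

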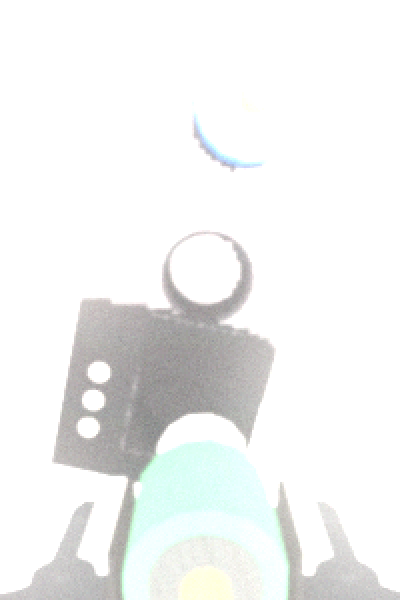

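Pocket 2 (second from +y, beyond the three dots) has its rim centre at crop (208,277), i.e. pixel (324,138.5), within 1 px of prediction; the blue holder stands beyond it. Green's pose in the hand is like blue's. Shift (+1,+48) mm and descend.

```bash
python3 -m inch '[[[0.001,0.024,0],[0,0,0]],[[0,0.024,0],[0,0,0]],[[0,0,-0.025],[0,0,0]],[[0,0,-0.025],[0,0,0]],[[0,0,0],[0,0,0]]]' >/dev/null
python3 -m inch '[[[0,0,0],[0,0,0]],[[0,0,0],[0,0,0]]]'
python3 -m inch '[[[0,0,-0.004],[0,0,0]],[[0,0,0],[0,0,0]]]'|grep -E 'eef_pos|ft'
python3 -m inch '[[[0,0,-0.003],[0,0,0]],[[0,0,0],[0,0,0]]]'|grep -E 'eef_pos|ft'
python3 -m inch '[[[0,0,-0.003],[0,0,0]],[[0,0,0],[0,0,0]]]'|grep -E 'eef_pos|ft'
```

```text
t: 14.8
eef_pos: [535.1, -98.1, 89.1]
eef_rot: [[0.002, 1.0, 0.001], [1.0, -0.002, -0.001], [-0.001, 0.001, -1.0]]
ft_force: [0.8, -0.4, -1.4]
finger_gap: 34.4
gripper_force: 60.5
eef_pos: [535.0, -97.4, 85.0]
ft_force: [1.0, -0.1, -2.8]
eef_pos: [534.5, -97.0, 81.4]
ft_force: [-0.5, 0.3, -2.1]
eef_pos: [534.7, -97.1, 78.2]
ft_force: [1.2, -0.5, -3.4]
```

```bash
python3 -m inch '[[[0,-0.0012,-0.002],[0,0,0]],[[0,0,0],[0,0,0]]]'|grep -E 'eef_pos|ft'
python3 -m inch '[[[0,0,-0.003],[0,0,0]],[[0,0,0],[0,0,0]]]'|grep -E 'eef_pos|ft'
python3 -m inch '[[[0,0,-0.003],[0,0,0]],[[0,0,0],[0,0,0]]]'|grep -E 'eef_pos|ft'
```

```text
eef_pos: [534.1, -98.3, 76.0]
ft_force: [0.6, 0.4, -2.4]
eef_pos: [534.1, -98.0, 72.8]
ft_force: [0.9, -0.7, -3.1]
eef_pos: [534.1, -98.0, 69.8]
ft_force: [-0.2, 0.4, -3.1]
```

It has entered cleanly; continue to the seat.

```bash
python3 -m inch '[[[0,0,-0.006],[0,0,0]],[[0,0,-0.006],[0,0,0]],[[0,0,0],[0,0,0]]]'|grep -E 'eef_pos|ft'
python3 -m inch '[[[0,0,-0.003],[0,0,0]],[[0,0,0],[0,0,0]]]'|grep -E 'eef_pos|ft'
python3 -m inch '[[[0,0,-0.003],[0,0,0]],[[0,0,0],[0,0,0]]]'|grep -E 'eef_pos|ft'
python3 -m inch '[[[0,0,-0.002],[0,0,0]],[[0,0,0],[0,0,0]]]'|grep -E 'eef_pos|ft'
```

```text
eef_pos: [534.0, -98.0, 57.0]
ft_force: [0.7, -0.1, -2.8]
eef_pos: [534.0, -98.0, 54.7]
ft_force: [-0.7, -0.1, -2.8]
eef_pos: [534.6, -98.1, 52.3]
ft_force: [0.5, 0.5, -2.2]
eef_pos: [534.7, -98.2, 51.9]
ft_force: [-5.2, 0.7, 14.6]
```

```bash
python3 -m inch '[[[0,0,0],[0,0,0]],[[0,0,0],[0,0,0]],[[0,0,0],[0,0,0]],[[0,0,0],[0,0,0]]]' 0.06|grep -E 'eef_pos|ft|gap'
python3 -m inch '[[[0,0,0.01],[0,0,0]],[[0,0,0.025],[0,0,0]],[[0,0,0.035],[0,0,0]],[[0,0,0.038],[0,0,0]],[[0,0,0.038],[0,0,0]]]'|grep -E 'eef_pos|ft|gap'
python3 - <<'E'
from station import bot
from h import *
d=snap(bot,'side','d13')
for e in(10,14): print(e,bb(proj(d,cyl(534.3,-100.2,e+30,e+70))).round(1))
g=d['color'].astype(int);m=((g[...,1]>g[...,0]*1.3)&(g[...,1]>g[...,2]*1.05)&(g[...,1]>30))[195:240,290:330];ys,xs=np.where(m);print('green obs',xs.min()+290,xs.max()+290,ys.min()+195,ys.max()+195)
m=((g[...,2]>g[...,0]*1.4)&(g[...,2]>30))[170:215,285:325];ys,xs=np.where(m);print('blue obs',xs.min()+285,xs.max()+285,ys.min()+170,ys.max()+170)
s=load('s1')
for f,nm in((load('d1'),'side'),(s,'scene')):
  h=cv2.cvtColor(f['color'],cv2.COLOR_RGB2HSV);m=(((h[...,0]<8)|(h[...,0]>172))&(h[...,1]>150)&(h[...,2]>60)).astype(np.uint8)
  n,l,st,c=cv2.connectedComponentsWithStats(m);print(nm,[(st[i].tolist(),c[i].round(1).tolist()) for i in range(1,n) if st[i][4]>40])
E
```

```text
eef_pos: [534.4, -98.1, 50.3]
ft_force: [-0.0, -0.3, 0.4]
finger_gap: 60.1
eef_pos: [533.8, -98.1, 198.3]
ft_force: [0.3, -0.2, -0.5]
finger_gap: 60.0
10 [300.5 204.  314.6 224.5]
14 [300.4 203.  314.6 223.6]
green obs 300 314 206 224
blue obs 298 312 188 206
side [([245, 98, 23, 30, 211], [252.5, 114.1])]
scene [([409, 169, 39, 16, 137], [426.4, 174.1])]
```

```bash
python3 -m inch '[[[-0.005,0.038,0],[0,0,0]],[[-0.005,0.038,0],[0,0,0]],[[-0.005,0.038,0],[0,0,0]],[[-0.005,0.038,0],[0,0,0]],[[-0.005,0.038,0],[0,0,0]]]' >/dev/null
python3 -m inch '[[[-0.005,0.038,0],[0,0,0]],[[-0.005,0.038,0],[0,0,0]],[[-0.005,0.038,0],[0,0,0]],[[-0.005,0.036,0],[0,0,0]],[[0,0,0],[0,0,0]]]'>/dev/null
python3 -m inch '[[[0,0,0],[0,0,0]],[[0,0,0],[0,0,0]]]'
python3 - <<'E'
from station import bot
from h import *
f=snap(bot,'wrist','w13')
h=cv2.cvtColor(f['color'],cv2.COLOR_RGB2HSV);m=(((h[...,0]<8)|(h[...,0]>172))&(h[...,1]>130)&(h[...,2]>50)).astype(np.uint8)
n,l,st,c=cv2.connectedComponentsWithStats(m)
for i in range(1,n):
  if st[i][4]>60:
    print(st[i],c[i].round(1));
    if st[i][4]>300:
      for r in range(st[i][1],st[i][1]+st[i][3],6):
        x=np.where(l[r]==i)[0];d=np.split(x,np.where(np.diff(x)>1)[0]+1);print(r,[(q[0],q[-1]) for q in d])
m=((h[...,0]>20)&(h[...,0]<35)&(h[...,1]>150)&(h[...,2]>80)).astype(np.uint8)
n,l,st,c=cv2.connectedComponentsWithStats(m);print('yellow',[(st[i].tolist()) for i in range(1,n) if st[i][4]>60])
E
```

```text
t: 18.35
eef_pos: [489.4, 241.3, 196.4]
eef_rot: [[-0.0, 1.0, 0.0], [1.0, 0.0, -0.001], [-0.001, 0.0, -1.0]]
ft_force: [-0.4, -0.6, -0.7]
finger_gap: 59.6
gripper_force: 0.0
[ 288   69  112  171 4443] [326.5 143.1]
69 [(np.int64(316), np.int64(325))]
75 [(np.int64(312), np.int64(355))]
81 [(np.int64(311), np.int64(389))]
87 [(np.int64(310), np.int64(397))]
93 [(np.int64(309), np.int64(325)), (np.int64(355), np.int64(398))]
99 [(np.int64(308), np.int64(323)), (np.int64(386), np.int64(387))]
105 [(np.int64(307), np.int64(322))]
111 [(np.int64(306), np.int64(321))]
117 [(np.int64(305), np.int64(320))]
123 [(np.int64(304), np.int64(319))]
129 [(np.int64(303), np.int64(318))]
135 [(np.int64(302), np.int64(316))]
141 [(np.int64(301), np.int64(315))]
147 [(np.int64(300), np.int64(314))]
153 [(np.int64(299), np.int64(313))]
159 [(np.int64(298), np.int64(312))]
165 [(np.int64(297), np.int64(311))]
171 [(np.int64(296), np.int64(310))]
177 [(np.int64(295), np.int64(309))]
183 [(np.int64(294), np.int64(308))]
189 [(np.int64(293), np.int64(307))]
195 [(np.int64(292), np.int64(306))]
201 [(np.int64(291), np.int64(305))]
207 [(np.int64(290), np.int64(303))]
213 [(np.int64(289), np.int64(303))]
219 [(np.int64(288), np.int64(315))]
225 [(np.int64(289), np.int64(348))]
231 [(np.int64(310), np.int64(359))]
237 [(np.int64(346), np.int64(363))]
yellow [[368, 40, 241, 259, 9856], [368, 217, 7, 15, 65], [350, 234, 33, 43, 508]]
```

```bash
python3 -m inch '[[[0,0.025,-0.02],[0,0,0]],[[0,0,0],[0,0,0]],[[0,0,0],[0,0,0]],[[0,0,0],[0,0,0]]]' |grep eef_pos
python3 - <<'E'
from station import bot
from h import *
f=load('w13');g=snap(bot,'wrist','w14')
def bar(f):
  h=cv2.cvtColor(f['color'],cv2.COLOR_RGB2HSV);m=(((h[...,0]<8)|(h[...,0]>172))&(h[...,1]>130)&(h[...,2]>50)).astype(np.uint8)
  n,l,st,c=cv2.connectedComponentsWithStats(m);i=1+st[1:,4].argmax();m=l==i
  R=[];
  for r in range(400):
    x=np.where(m[r])[0]
    if len(x) and x[-1]-x[0]<22: R.append((r,(x[0]+x[-1])/2))
  R=np.array(R);ys=np.where(m)[0];
  # contiguous mid section
  k=np.polyfit(R[5:-5,0],R[5:-5,1],1);L=np.where(m[:,:])
  # leftmost outline: rows where mask exists near the line
  on=[r for r in range(400) if m[r,max(0,int(round(np.polyval(k,r)))):int(round(np.polyval(k,r)))+1].any()]
  return k,on[0],on[-1]+1,m.sum()
P=[]
for q in(f,g):
  k,a,b,n=bar(q);e=[(np.polyval(k,r),r) for r in(a,b)];print(k,a,b,n);P.append(e)
  w=[onz(q,x,107) for x in e];d=w[0]-w[1];print('ends z107',w,'len',np.linalg.norm(d),'mid',(w[0]+w[1])/2,'yaw',np.degrees(np.arctan2(-d[0],d[1])))
for j in(0,1):print('tri end',tri([(f,P[0][j]),(g,P[1][j])]))
s,d=load('s1'),load('d1');print(tri([(s,(428,171)),(d,(248.5,112.5))]))
E
```

```text
eef_pos: [489.9, 265.3, 176.4]
[-1.71498461e-01  3.32368255e+02] 69 229 4443
ends z107 [array([487.64725057, 335.53735653]), array([465.77330033, 216.86867929])] len 120.66782775849487 mid [476.71027545 276.20301791] yaw -10.443980533854255
[-1.75815612e-01  3.38285850e+02] 106 269 4793
ends z107 [array([487.6783766 , 335.84104071]), array([465.57234768, 216.79895958])] len 121.07722161726858 mid [476.62536214 276.32000015] yaw -10.519953287983672
tri end (array([487.64760197, 335.73613429, 104.11487407]), np.float64(0.01717456547925167))
tri end (array([465.72311023, 217.10689621, 107.52377577]), np.float64(0.12855189751462603))
(array([479.57843999, 279.74486876, 107.14485455]), np.float64(0.4935030485342793))
```

Handle middle is (476.7,276.2,107) with yaw −10.5°, consistent across two wrist views and scene/side. Turn the tool −10.5°, centre it, narrow the fingers and descend.

```bash
python3 -m inch '[[[-0.0065,0.0055,0],[0,0,-0.092]],[[-0.0065,0.0055,0],[0,0,-0.092]],[[0,0,-0.02],[0,0,0]],[[0,0,0],[0,0,0]],[[0,0,0],[0,0,0]]]' 0.045 60
python3 - <<'E'
from station import bot
from h import *
f=snap(bot,'wrist','w15');s=bot.state();print(s['eef_pos'],np.round(s['eef_rot'],3).tolist())
h=cv2.cvtColor(f['color'],cv2.COLOR_RGB2HSV);m=(((h[...,0]<8)|(h[...,0]>172))&(h[...,1]>130)&(h[...,2]>50))
R=[(r,(x[0]+x[-1])/2) for r in range(400) for x in [np.where(m[r,250:400])[0]+250] if 8<len(x) and x[-1]-x[0]<26]
R=np.array(R);i=[len(R)//4,len(R)//2,3*len(R)//4];print([(R[j],onz(f,R[j][::-1],107)) for j in i])
E
```

```text
t: 19.2
eef_pos: [476.3, 276.5, 156.2]
eef_rot: [[0.184, 0.983, -0.001], [0.983, -0.184, -0.001], [-0.002, -0.001, -1.0]]
ft_force: [0.1, -0.4, 0.9]
finger_gap: 45.2
gripper_force: 0.0
[476.85885367 276.87170102 156.7937684 ] [[0.184, 0.983, 0.0], [0.983, -0.184, -0.001], [-0.001, 0.0, -1.0]]
[(array([179. , 324.5]), array([481.82115896, 303.10073946])), (array([214. , 324.5]), array([477.59420645, 280.08910514])), (array([249., 324.]), array([472.72407936, 255.43072711]))]
```

```bash
python3 -m inch '[[[0,0,-0.025],[0,0,0]],[[0,0,-0.025],[0,0,0]],[[0,0,-0.018],[0,0,0]],[[0,0,0],[0,0,0]],[[0,0,0],[0,0,0]]]'
python3 -m inch '[[[0,0,0],[0,0,0]],[[0,0,0],[0,0,0]],[[0,0,0],[0,0,0]],[[0,0,0],[0,0,0]],[[0,0,0],[0,0,0]]]' 0.0 60
python3 -m inch '[[[0,0,0],[0,0,0]],[[0,0,0],[0,0,0]]]'
```

```text
t: 19.67
eef_pos: [476.7, 277.3, 88.6]
eef_rot: [[0.184, 0.983, -0.001], [0.983, -0.184, -0.001], [-0.001, -0.0, -1.0]]
ft_force: [-0.1, -0.2, 0.4]
finger_gap: 45.1
gripper_force: 0.0
t: 20.08
eef_pos: [477.9, 278.4, 90.0]
eef_rot: [[0.183, 0.983, 0.003], [0.983, -0.183, 0.002], [0.002, 0.003, -1.0]]
ft_force: [-0.5, -1.2, 7.0]
finger_gap: 9.4
gripper_force: 58.5
t: 20.25
eef_pos: [477.9, 278.4, 90.0]
eef_rot: [[0.183, 0.983, 0.003], [0.983, -0.183, 0.002], [0.002, 0.003, -1.0]]
ft_force: [-0.2, -0.7, 6.7]
finger_gap: 10.0
gripper_force: 58.6
```

Handle gripped. Raise along the 200 mm arc in 5° rows.

```bash
python3 -m inch '[[[0.0007,-0.0001,0.0174],[0,0,0]],[[0.0022,-0.0004,0.0173],[0,0,0]],[[0.0037,-0.0007,0.017],[0,0,0]],[[0.0052,-0.001,0.0166],[0,0,0]],[[0,0,0],[0,0,0]]]'
python3 -m inch '[[[0,0,0],[0,0,0]],[[0,0,0],[0,0,0]]]'
```

```text
t: 20.67
eef_pos: [489.4, 276.2, 159.5]
eef_rot: [[0.184, 0.983, 0.002], [0.983, -0.184, 0.002], [0.003, 0.002, -1.0]]
ft_force: [-0.7, 1.6, -3.8]
finger_gap: 9.8
gripper_force: 58.8
t: 20.83
eef_pos: [488.2, 276.4, 156.0]
eef_rot: [[0.182, 0.983, 0.001], [0.983, -0.182, 0.001], [0.001, 0.001, -1.0]]
ft_force: [3.6, 4.0, -3.3]
finger_gap: 9.9
gripper_force: 58.8
```

Forces are small; continue to 60°.

```bash
python3 -m inch '[[[0.0066,-0.0012,0.0161],[0,0,0]],[[0.0079,-0.0015,0.0155],[0,0,0]],[[0.0092,-0.0017,0.0147],[0,0,0]],[[0.0104,-0.0019,0.0138],[0,0,0]],[[0,0,0],[0,0,0]]]'|grep -E 'eef_pos|ft|gap'
python3 -m inch '[[[0.0116,-0.0022,0.0129],[0,0,0]],[[0.0126,-0.0023,0.0118],[0,0,0]],[[0.0136,-0.0025,0.0106],[0,0,0]],[[0.0145,-0.0027,0.0094],[0,0,0]],[[0,0,0],[0,0,0]]]'|grep -E 'eef_pos|ft|gap'
python3 -m inch '[[[0,0,0],[0,0,0]],[[0,0,0],[0,0,0]],[[0,0,0],[0,0,0]],[[0,0,0],[0,0,0]]]'
python3 - <<'E'
from station import bot
from h import *
s=bot.state();print(s['eef_pos'])
d=snap(bot,'side','d16');c=snap(bot,'scene','s16');snap(bot,'wrist','w16')
e=np.array([.983,-.183,0]);n=np.array([.183,.983,0]);H=np.array([673.3,239.7,107])
for f,nm in((d,'side'),(c,'scene')):
  h=cv2.cvtColor(f['color'],cv2.COLOR_RGB2HSV);m=(((h[...,0]<8)|(h[...,0]>172))&(h[...,1]>150)&(h[...,2]>60)).astype(np.uint8)
  q,l,st,_=cv2.connectedComponentsWithStats(m);print(nm,'red',[st[i].tolist() for i in range(1,q) if st[i][4]>10])
  m=((h[...,0]>18)&(h[...,0]<36)&(h[...,1]>140)&(h[...,2]>70)).astype(np.uint8)
  q,l,st,_=cv2.connectedComponentsWithStats(m);print(nm,'yel',[st[i].tolist() for i in range(1,q) if st[i][4]>20])
  for a in(56,60,64):
    a=np.radians(a);u=-e*np.cos(a)+np.array([0,0,np.sin(a)])
    print(round(np.degrees(a)),'bar ends',proj(f,[H+200*u+k*n for k in(-60,60)]).round(1).tolist(),'panel front corners',proj(f,[H+150*u+k*n for k in(-90,90)]).round(1).tolist())
E
```

```text
eef_pos: [520.4, 270.5, 217.9]
ft_force: [-10.5, 1.5, 5.3]
finger_gap: 9.7
eef_pos: [573.1, 261.0, 265.3]
ft_force: [-19.1, -2.3, 25.4]
finger_gap: 9.5
t: 22.0
eef_pos: [570.3, 261.5, 263.5]
eef_rot: [[0.181, 0.984, -0.007], [0.984, -0.181, 0.001], [-0.0, -0.007, -1.0]]
ft_force: [-18.8, -2.8, 24.3]
finger_gap: 9.7
gripper_force: 61.5
[570.26150183 261.47765515 263.50374771]
side red [[273, 48, 19, 39, 142]]
side yel [[283, 54, 37, 74, 383]]
56 bar ends [[277.0, 76.0], [272.4, 49.4]] panel front corners [[289.5, 95.1], [281.9, 55.2]]
60 bar ends [[281.4, 73.3], [276.6, 46.7]] panel front corners [[292.8, 93.1], [284.9, 53.3]]
64 bar ends [[286.0, 70.8], [280.9, 44.3]] panel front corners [[296.2, 91.3], [288.0, 51.6]]
scene red [[463, 161, 6, 20, 53], [421, 164, 5, 15, 36]]
scene yel [[403, 176, 73, 52, 716], [440, 179, 22, 5, 70]]
56 bar ends [[422.7, 158.4], [467.5, 161.2]] panel front corners [[408.8, 175.1], [474.7, 179.4]]
60 bar ends [[423.7, 160.1], [469.2, 163.0]] panel front corners [[409.4, 176.5], [476.0, 180.8]]
64 bar ends [[424.7, 162.1], [470.7, 165.1]] panel front corners [[410.0, 178.2], [477.2, 182.6]]
```

Angle looks like 58–59°, with some outward radial load. I'll relax that and raise a little, then fit the angle from both cameras (calibrated on the closed guard).

```bash
cat > ang.py <<'E'
from station import bot
from h import *
import sys
e=np.array([.983,-.183,0]);n=np.array([.183,.983,0]);H=np.array([673.3,239.7,107])
def model(f,a):
  a=np.radians(a);u=-e*np.cos(a)+np.array([0,0,np.sin(a)]);w=np.cross(u,n)
  bar=np.array([H+200*u+k*n+6*(np.cos(q)*u+np.sin(q)*w) for k in(-60,60) for q in t])
  pan=np.array([H+r*u+k*n+z*w for r in(145,150) for k in(-90,90) for z in(-4,4)])
  return np.r_[bb(proj(f,bar))[:2],bb(proj(f,pan))[:2]]
def obs(f):
  h=cv2.cvtColor(f['color'],cv2.COLOR_RGB2HSV);o=[]
  for m in((((h[...,0]<8)|(h[...,0]>172))&(h[...,1]>150)&(h[...,2]>60)),((h[...,0]>18)&(h[...,0]<36)&(h[...,1]>140)&(h[...,2]>70))):
    m=m.copy();m[:, :200]=0;m[:30]=0;m[200:]=0
    k,l,st,_=cv2.connectedComponentsWithStats(m.astype(np.uint8));g=[i for i in range(1,k) if st[i][4]>25]
    o+=[st[g,0].min()-.0,st[g,1].min()]
  return np.array(o,float)
d0=load('d1');c0=load('s1');print('closed resid',(model(d0,0)-obs(d0)).round(1),(model(c0,0)-obs(c0)).round(1))
tag=sys.argv[1];d=snap(bot,'side','d'+tag) if tag!='16' else load('d16');c=snap(bot,'scene','s'+tag) if tag!='16' else load('s16')
bias=model(d0,0)-obs(d0)
for nm,b in(('raw',0*bias),('bias',bias)):
  r=least_squares(lambda p:(model(d,p[0])-obs(d)-b),[58.],x_scale=10);print(nm,'side angle',r.x,r.fun.round(1))
r=least_squares(lambda p:(model(c,p[0])-obs(c))[[1,3]],[58.]);print('scene',r.x,(model(c,r.x[0])-obs(c)).round(1))
s=bot.state();g=np.array(s['eef_pos'])+[0,0,17]-H;print('arm angle',np.degrees(np.arctan2(g[2],-g@e)),'r',np.hypot(g[2],g@e),s['ft_force'])
E
python3 ang.py 16
python3 -m inch '[[[0.0018,-0.0003,0.0057],[0,0,0]],[[0,0,0],[0,0,0]],[[0,0,0],[0,0,0]],[[0,0,0],[0,0,0]],[[0,0,0],[0,0,0]]]'
python3 ang.py 17
```

```text
closed resid [-0.9  0.3 -0.2  3. ] [-1.9 -1.2 -1.4 -0. ]
raw side angle [57.92709215] [-0.8 -1.8 -0.9 -0.5]
bias side angle [56.69428978] [-1.2 -1.3 -1.5 -2.9]
scene [64.02063368] [ 3.1 -1.1  2.5  1.5]
arm angle 58.74464055091073 r 202.93305996806802 [-19.01408038  -2.36344288  24.76745861]
t: 22.57
eef_pos: [574.6, 260.5, 266.4]
eef_rot: [[0.182, 0.983, -0.004], [0.983, -0.182, 0.0], [-0.0, -0.004, -1.0]]
ft_force: [-5.5, 2.2, 5.0]
finger_gap: 9.4
gripper_force: 60.6
closed resid [-0.9  0.3 -0.2  3. ] [-1.9 -1.2 -1.4 -0. ]
raw side angle [60.10939253] [-0.5 -1.3 -1.2 -1.4]
bias side angle [58.91590841] [-0.9 -0.8 -1.9 -3.9]
scene [65.92473698] [ 2.6 -1.   2.7  1.3]
arm angle 60.2499383584163 r 203.22037051959833 [-6.56011909  2.07786507  4.42453042]
```

The estimates agree at about 60° (side camera 59–60, arm kinematics 59.7–60.2). Check that it stays steady for a second.

```bash
python3 -m inch '[[[0,0,0],[0,0,0]],[[0,0,0],[0,0,0]],[[0,0,0],[0,0,0]],[[0,0,0],[0,0,0]],[[0,0,0],[0,0,0]]]' - 70 >/dev/null
python3 -m inch '[[[0,0,0],[0,0,0]],[[0,0,0],[0,0,0]],[[0,0,0],[0,0,0]],[[0,0,0],[0,0,0]],[[0,0,0],[0,0,0]]]'
python3 ang.py 18
python3 - <<'E'
from h import *
f=load('w16')
from station import bot
f=snap(bot,'wrist','w18');s=bot.state()
h=cv2.cvtColor(f['color'],cv2.COLOR_RGB2HSV);m=(((h[...,0]<8)|(h[...,0]>172))&(h[...,1]>130)&(h[...,2]>40))
for r in range(0,400,8):
  x=np.where(m[r])[0]
  if len(x)>3: print(r,x[0],x[-1],len(x),end='; ')
T=np.array(s['eef_pos'])
for o in(11,14,17,20):print(o,[proj(f,T+[0,0,o]+k*np.array([.183,.983,0])).round(1).tolist() for k in(-60,-30,30,60)])
E
```

```text
t: 23.5
eef_pos: [574.5, 260.6, 266.4]
eef_rot: [[0.182, 0.983, -0.004], [0.983, -0.182, 0.0], [-0.0, -0.004, -1.0]]
ft_force: [-5.7, 2.5, 6.0]
finger_gap: 9.6
gripper_force: 68.5
closed resid [-0.9  0.3 -0.2  3. ] [-1.9 -1.2 -1.4 -0. ]
raw side angle [60.10939253] [-0.5 -1.3 -1.2 -1.4]
bias side angle [58.91590841] [-0.9 -0.8 -1.9 -3.9]
scene [65.92473698] [ 3.6 -1.   2.7  1.3]
arm angle 60.230573437630525 r 203.2438121098548 [-5.86271055  2.64324736  5.10732967]
136 351 379 29; 144 317 380 64; 152 310 370 61; 160 309 352 44; 168 309 336 28; 176 310 335 26; 184 310 335 26; 192 310 335 26; 200 310 336 27; 208 309 336 28; 216 310 335 26; 224 310 335 26; 232 311 334 24; 240 310 334 25; 248 311 334 24; 256 312 332 21; 264 312 333 22; 272 312 333 22; 280 312 332 21; 288 312 332 21; 296 312 332 21; 304 312 333 22; 312 311 333 23; 320 311 334 24; 328 312 332 21; 336 312 340 29; 344 312 340 29; 352 312 339 28; 11 [[[323.6, 368.6]], [[323.8, 321.3]], [[324.3, 208.1]], [[324.6, 139.7]]]
14 [[[323.6, 373.4]], [[323.8, 325.5]], [[324.3, 210.4]], [[324.6, 140.7]]]
17 [[[323.6, 378.3]], [[323.8, 329.8]], [[324.4, 212.9]], [[324.7, 141.8]]]
20 [[[323.6, 383.4]], [[323.8, 334.4]], [[324.4, 215.5]], [[324.7, 142.9]]]
```

```bash
python3 -c "
from station import bot
print(bot.hand_in())"
```

```text
the job is handed in; nothing more can be done
None
```

The blue holder is seated in pocket 1 and the green in pocket 2, both released. The guard is held by its handle at about 60° (estimates ran from 59 to 60.2°, with the weaker scene-camera fit reading 66°), and the job was handed in at about 24 s; no verdict came back.

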